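# Denest the top jar tray and pack a two-jar carton

## Robot

A 6-joint arm with a two-finger parallel gripper is mounted at the origin on a cart in front of the work surface, level with it; the furniture and walls round the work are solid. World frame = base frame: x ahead of the robot, y to its left, z up, the work surface at z = 0. Lengths are in mm, angles in rad, forces in N, time in s.
With the tool pointing down it reaches from about 350 to 775 mm from the base axis. Payload 7.3 kg.
Tool frame: the origin (TCP) lies at the very end of the fingers, on their centre line; the grasp point (between the pads) lies 19 mm behind it; z points along the fingers, y is the line along which they close (so a half turn about z gives the same grasp; the last joint's range is limited). The gripper opens to 92 mm and grips with 3 to 60 N. Pads are 19 mm wide; open, the fingers measure 130 mm over their backs; the gripper's body (75 mm by 190 mm) begins 47 mm behind the grasp point.
Start: joints at [-1.326, 0.342, 1.524, -0, 1.275, -0.146], TCP at [200.011, -485.428, 226.741] pointing down, gripper open.
Joint ranges: [-2.53, 2.53], [-0.77, 2.02], [0.04, 2.7], [-1, 4.14], [0.28, 2.66], [-3.11, 3.11]. Speed limits (rad/s): [2.57, 2.57, 3.14, 3.14, 3.14, 3.14].

## Interface

Orientations are given as [roll, pitch, yaw] about the fixed x, y, z axes, in that order (R = Rz(yaw) Ry(pitch) Rx(roll)).
In Python, from plant import bot gives the robot as it stands.
- The arm moves only by the tool jog_arm, never from a script. Its argument "targets" is a list of rows, each an object with "xyz": the shift along the tool's x, y, z as a fraction of full scale, a list of three; "spin": the turn about the tool's z as a fraction of full scale. In form: [{"xyz": [x, y, z], "spin": spin}, ...]. A call has exactly 10 rows; each row shifts and turns the commanded pose from where the row before left it, along the tool's axes as they then stand; what a row does not reach is not made up. Full scale, the value 1, is 80 mm for a shift and 0.1 rad for a turn. A row lasts 1/8 s, in which the tool goes at most 62.5 mm and 10.7 degrees, less where a joint would pass 70% of its speed; a pose out of reach is approached as far as the arm can. A call with a number of a shift or a turn outside -1 to 1 is refused whole. A call with a gripper value outside its range is refused whole. "gripper" is the opening in per cent of the stroke, from 0 (shut) to 100 (fully open), set as the call begins (left out, the last holds). The fingers move at their own pace and stop on an object; the grip force is fixed at half the most. Time passes only in rows, so rows that do not move let the fingers close, or fill a call up. It gives the time, the measured TCP pose, the force, the opening and the grip force at its end, in the units of the state.
- bot.get_obs(): the state, without advancing time (a new reading comes with each control period).
- bot.capture(name): name is "scene" or "top" or "wrist"; returns the picture (480x640x3 uint8, blue, green, red); there is no depth.
- bot.get_calibration(name): a dict with "vfov" (degrees; the focal length in pixels is half the picture's height over the tangent of half this angle, whatever the lens; pixels are square), "cx", "cy" (the principal point, pixels), "eye" and "rotation" of the camera in the world. Camera axes: x right, y down, z forward; pixel columns grow to the right and rows downward; lengths in mm; the calibration is good to about 2 mm. A picture is of the moment at which its call begins: read the wrist's pose just before it. get_calibration takes no time and is no camera call; for the wrist camera it gives the pose at the moment of the call.
- bot.close_job(): hands the job in; it is judged then, once.
The state is a dict: "time": time; "joint_positions": joint angles; "dq": joint speeds; "tau": joint torques, N m; "tool_pos": TCP position; "tcp_rot": TCP orientation; "contact_force": force on the tool from outside, world axes, zero at the start; "moment": the same for the moment, N m; "grip_width": finger opening in mm; "finger_force": force on a finger pad.
Only numpy, scipy, OpenCV 4.12 (cv2) and the standard library are available. Lean on these libraries where they do the work, as an engineer would, in place of code of your own. Each camera call takes 0.05 s, during which the arm holds its last target. There are 200 camera calls.

## Task

Pack a two-jar carton. The nested trays in the stand stick together, so first slide the stand's keeper fork fully in over the rim of the second tray and leave it there; then lift only the top tray out of the nest, the second tray staying down, and lay it flat on the floor of the open carton. Then stand the two labelled jars upright in its two pockets, one in each, and leave the other things on the table where they are.

Things in the scene. Friction and masses are not known exactly. Their poses are not given: they have to be found in the camera images.
- stand: Fixed aluminium tray stand: 10 mm base plate 205 x 250 mm, a cheek plate along each short end of the trays (outer faces 123 mm from the centre in y, 89 mm high), open at the front and above. Origin on the table under the centre of the tray stack; z up, y along the trays' length, x the way the keeper fork is drawn back (away from the robot, within 0.25 rad).
- keeper (a joint): Sliding U-shaped steel keeper fork (6 mm plate) of the stand, in m: 0 = drawn back, 0.070 = fully in at its stop. It slides along the stand's -x against about 2 N and stays where left. Its two tines run in slots in the cheeks, 75 to 81 mm above the table: fully in they lie 3 mm above the end rims of the second tray, below those of the top tray, and keep the second tray down. Starts at 0 to 0.010.
- keeper_knob (a point): Centre of the top of the keeper's upright black knob, which stands on the fork's cross bar behind the stack: 25 mm in diameter, its grip 30 mm tall and the knob's top 121 mm above the table. It moves with the keeper, and is then 68 mm behind the stack centre (stand's +x) when the keeper is fully in.
- top_tray: Top one of three equal grey moulded trays nested in the stand, each with two open square pockets. 206 mm long (y), 102 mm wide (x), 40 mm high, 150 g; walls and floor 2 mm, rim 3 mm thick; origin at the centre of its underside, z up. Nested, its rim top is 94 mm above the table. Springy ribs on its end walls stick out up to 5 mm. It may lie either way round in the carton.
- top_tray_grip (a point): Middle of the top of the top tray's grip bar, level with the rim, 40 mm above the tray's underside; axes as the tray's. The bar is the ridge between the pockets, along x: upright-sided, 14 mm thick (y), 78 mm long (x), 20 mm high; below it is a wider shoulder. Fingers closing along the tray's y have room in the pockets (80 mm square at mid-height), down to 20 mm below this point.
- top_tray_pocket_a (a point): Centre of the floor of the top tray's pocket on its +y side (50 mm from the tray's centre, 2 mm above its underside). The pocket is 73 mm square at the floor, widening to 87 mm square at the rim 38 mm above it.
- top_tray_pocket_b (a point): The same for the pocket on the -y side.
- second_tray: The tray next below, of the same shape, 22 mm lower; origin at the centre of its underside, 32 mm above the table. The top tray's ribs grip it with several newtons over the first 15 mm of lift, more than it weighs (150 g), so without the keeper it comes up too. It stays in the stand.
- bottom_tray: The lowest tray of the nest, of the same shape; origin at the centre of its underside, 10 mm above the table. It stays in the stand.
- carton: Fixed open cardboard carton base, flaps folded out and down all round. Inside 218 mm long (its y) and 114 mm wide (its x), walls 46 mm high and 4 mm thick; origin under its centre on the table, z up.
- carton_floor (a point): Centre of the carton's inner floor, 4 mm above the table; axes as the carton's. The tray's length goes along the carton's length.
- labelled_jar_1: Sauce jar with a printed paper label round its body and a black lid, 70 mm in diameter, 116 mm tall, 0.42 kg; origin at the centre of its underside. It stands on the table at the right, in one of four places that it shares with the other labelled jar and two jars without a label.
- labelled_jar_2: A second, equal labelled jar. Either labelled jar may go in either pocket.
- plain_jar_1: Jar of the same size without a label (grey-green contents show); leave it alone.
- plain_jar_2: Another jar without a label; leave it alone.
- tape_measure: Tape measure, 58 x 90 x 28 mm, lying in front of the jars; leave it alone.
There are look-alikes about, which are no part of the job. Leave any purple look-alike of the labelled_jar_1 alone.

How it is judged:
By the outcome, as a careful person would: the job done as asked, in the order asked, and still so for the second after the job is handed in, with the robot touching nothing.
It also fails if it takes over 72 s, if anything falls off the work surface, if the arm or the gripper's body presses on something with over 40 N, if the wrist force passes 120 N, or if a joint passes its speed limit or range.

## Working session

There is one attempt and no reset: what is moved stays moved. The work goes in short steps, Python scripts to look and compute and a tool call to move; the robot and the scene stay as the last step left them, time stands still between calls to the robot, and variables do not carry over. Pictures are saved under pics/ and viewed, at most 10 in all, crops included, and the job is handed in when it is done.

Besides the shell and the picture viewer there is one more tool, called after "Request:" in YAML: its name, and indented under it one key for each argument. jog_arm: Moves the arm, as the interface text tells. Shift numbers are shares of 80 mm and turn numbers shares of 0.1 rad, none past 1 either way. Its arguments: {"type":"object","properties":{"targets":{"type":"array","items":{"type":"object","properties":{"xyz":{"type":"array","items":{"type":"number"}},"spin":{"type":"number"}}}},"gripper":{"type":"number"}},"required":["targets"]}

```bash
mkdir -p pics; ls
cat > h.py <<'E'
import numpy as np, cv2
from plant import bot
def cal(n):
    c=bot.get_calibration(n); f=240/np.tan(np.radians(c["vfov"])/2)
    return f,c["cx"],c["cy"],np.array(c["eye"]),np.array(c["rotation"]),c
def pix2w(c,u,v,z):
    f,cx,cy,e,R,_=c; d=R@np.array([(u-cx)/f,(v-cy)/f,1]); return e+d*(z-e[2])/d[2]
def w2pix(c,p):
    f,cx,cy,e,R,_=c; q=R.T@(np.array(p)-e); return np.array([cx+f*q[0]/q[2],cy+f*q[1]/q[2]])
E
python3 - <<'E'
from h import *
for n in ["scene","top"]:
    cv2.imwrite(f"pics/{n}.png",bot.capture(n)); print(n,bot.get_calibration(n))
print(bot.get_calibration("wrist")); print(bot.get_obs())
E
```

```text
pics
scene {'vfov': 44.36269701634913, 'cx': 316.4474137143139, 'cy': 241.1180750870669, 'eye': array([   4.95304672,  710.1427216 , 1204.32527622]), 'rotation': array([-2.46564517,  0.01810554, -2.5729717 ])}
top {'vfov': 52.48634955565437, 'cx': 321.8971271964869, 'cy': 237.8925262114838, 'eye': array([ 292.36021908,  -25.96189559, 1176.15698256]), 'rotation': array([-2.93724641, -0.00547254, -1.59471204])}
{'vfov': 66.34487454301066, 'cx': 315.4984850579345, 'cy': 239.3731786878501, 'eye': array([ 269.28462595, -457.34208978,  385.33000539]), 'rotation': array([ 2.85881889e+00,  1.35620601e-03, -1.17980011e+00])}
{'time': 0.1, 'joint_positions': array([-1.32601499e+00,  3.42668961e-01,  1.52492724e+00,  1.90876805e-05,
        1.27540716e+00, -1.46010863e-01]), 'dq': array([ 2.33700968e-05, -8.99162853e-04, -2.69530703e-03,  1.93706237e-03,
       -1.89687501e-04, -2.60270122e-04]), 'tau': array([ 1.77340215e-03, -4.32004988e+01, -2.44694370e+01,  7.18510081e-02,
        5.26590343e-02, -3.87635941e-05]), 'tool_pos': array([ 199.91424495, -485.05005834,  226.10419982]), 'tcp_rot': array([-3.14019961e+00, -2.23306142e-04,  3.90786474e-01]), 'contact_force': array([-0.69408341, -0.45370876,  0.42140232]), 'moment': array([-0.01026594,  0.02821104, -0.08046577]), 'finger_force': 0.0, 'grip_width': 91.95223990469835}
```

View pics/top.png

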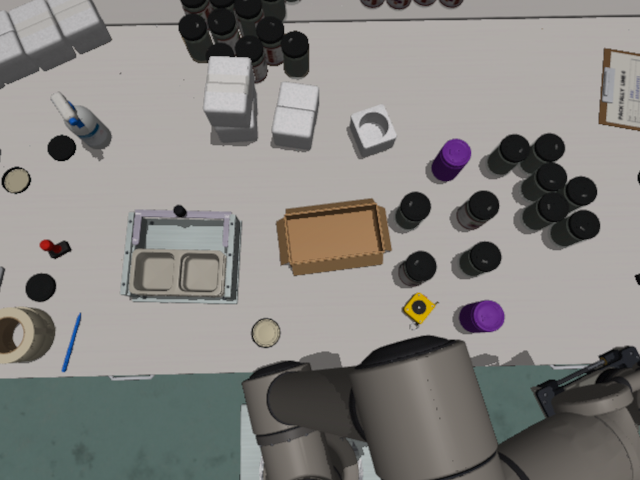

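View pics/scene.png

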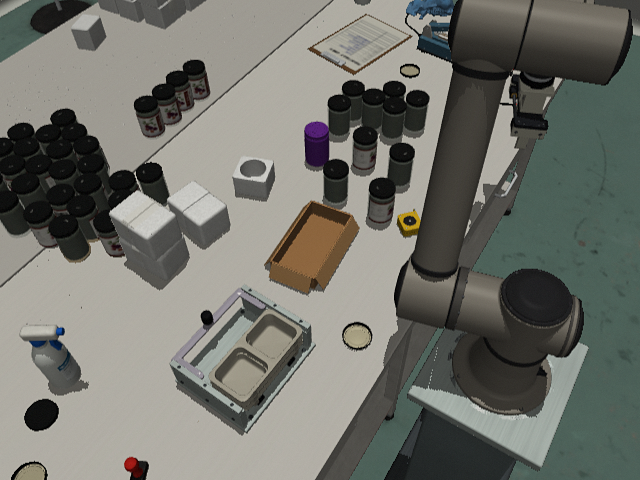

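The top view shows the knob at (180,210), the stand's trays around (180,270) and the carton around (335,237). The four jars are at (413,210), (480,208), (418,268) and (484,258).

Possible look-alikes for the labelled jars:
- the two purple jars at (452,160) and (482,317)
- the plain jars at (413,210) and (484,258)
- the dark cluster on the right

The scene view shows labels at (381,200) and (364,150), which I match to top (418,268) and (480,208). I'll check this in a close crop.

Run:
```python
import re
s=open('h.py').read()
s=s.replace('np.array(c["rotation"])','Rot.from_euler("xyz",c["rotation"]).as_matrix()').replace("import numpy","from scipy.spatial.transform import Rotation as Rot\nimport numpy",1)
open('h.py','w').write(s)
from h import *
t=cv2.imread("pics/top.png");s=cv2.imread("pics/scene.png")
a=cv2.resize(t[195:310,115:395],(784,322),interpolation=cv2.INTER_CUBIC)  #2.8x
b=cv2.resize(t[180:290,390:510],(300,275),interpolation=cv2.INTER_CUBIC) #2.5x
c=cv2.resize(s[120:230,290:430],(350,275),interpolation=cv2.INTER_CUBIC)
o=np.zeros((600,790,3),np.uint8);o[:322,:784]=a;o[325:,:300]=b;o[325:,320:670]=c
cv2.imwrite("pics/c1.png",o)
C=cal("top")
for u,v,z in [(180,210,121),(180,270,94),(335,237,4)]: print(pix2w(C,u,v,z))
S=cal("scene")
for u,v in [(413,201),(480,200),(418,258),(484,248)]:
    p=pix2w(C,u,v,116); print(p,w2pix(S,p))
```

```text
[581.74926441 278.78202216 121.        ]
[450.35424953 281.7098167   94.        ]
[536.5650381  -70.46656862   4.        ]
[ 592.37028752 -245.07142723  116.        ] [331.28493536 167.40420021]
[ 591.32389024 -397.0761255   116.        ] [360.46517994 134.66824655]
[ 461.71589242 -248.03436051  116.        ] [375.36671835 185.44508683]
[ 480.78046495 -396.02476317  116.        ] [395.82716762 149.11318102]
```

View pics/c1.png

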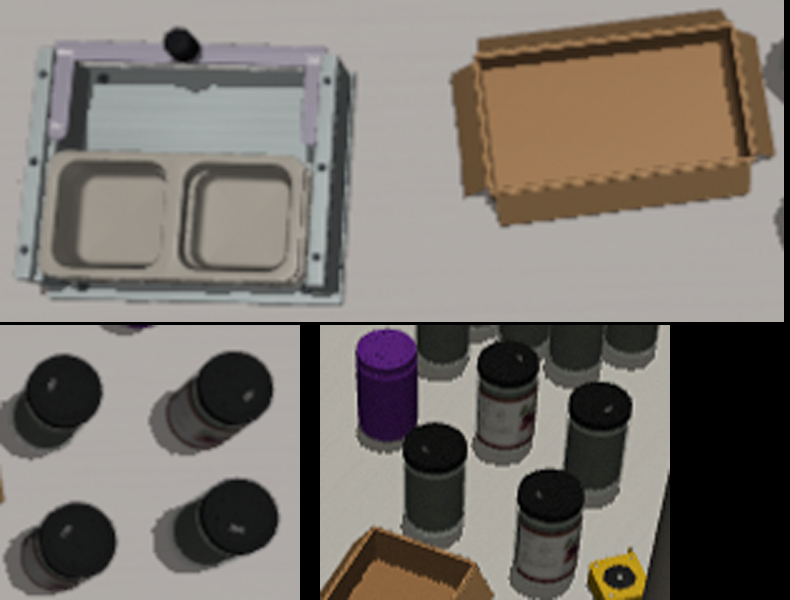

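The crop shows printed labels on the upper-right jar (lid about (484,205) in top) and the lower-left jar (lid about (421,266)). The upper-left and lower-right jars are plain, so those two labelled ones are my choice. Next I compute positions.

```bash
cat >> h.py <<'E'
def plan(x,y,z,yaw,n=10,start=None):
    """rows in tool axes, rounded; returns text"""
    o=bot.get_obs(); p=np.array(o["tool_pos"] if start is None else start[:3]); w=o["tcp_rot"][2] if start is None else start[3]
    d=(yaw-w+np.pi)%(2*np.pi)-np.pi; T=np.array([x,y,z])-p
    n2=max(1,int(np.ceil(abs(d)/0.1))); 
    out=[]
    for k in range(n):
        M=np.array([[np.cos(w),np.sin(w),0],[np.sin(w),-np.cos(w),0],[0,0,-1]])
        s=-d/n; out.append((np.round(M.T@(T/n)/80,4).tolist(),round(s/0.1,4))); w-=s
    print("dist",T.round(1),"dyaw",round(d,3)); 
    for r in out: print(r)
E
python3 - <<'E'
from h import *
C=cal("top")
f=lambda x,y,z:pix2w(C,115+x/2.8,195+y/2.8,z)
def show(n,p): print(n,np.round(p[:2],1))
show("knob",f(181,41,121))
show("bar",f(175,215,94))
tc=[f(*q,94) for q in [(47,152),(309,155),(304,283),(40,272)]]
for p in tc: show("tray",p)
show("traymean",np.mean(tc,axis=0))
cc=[f(*q,46) for q in [(483,62),(733,32),(750,160),(497,190)]]
for p in cc: show("cart",p)
show("cartmean",np.mean(cc,axis=0))
for u,v in [(484,205.2),(421.2,266),(415.6,206),(486,256.8)]: show("jar",pix2w(C,u,v,116))
E
```

```text
knob [582.6 279.6]
bar [446.5 287.1]
tray [500.  391.9]
tray [492.7 181.2]
tray [389.9 183.4]
tray [403.5 392.1]
traymean [446.5 287.1]
cart [578.9  43.3]
cart [ 600.6 -171.5]
cart [ 488.8 -180.6]
cart [468.2  32.6]
cartmean [534.1 -69.1]
jar [ 578.9 -405. ]
jar [ 443.8 -253.9]
jar [ 580.5 -250.2]
jar [ 460.9 -398.6]
```

Run:
```python
from h import *
plan(430,-150,280,0.2)
plan(490,283,260,-0.045,start=(430,-150,280,0.2))
```

```text
dist [230.1 335.1  53.9] dyaw -0.191
([0.4255, -0.2777, -0.0674], np.float64(0.1908))
([0.4201, -0.2858, -0.0674], np.float64(0.1908))
([0.4146, -0.2937, -0.0674], np.float64(0.1908))
([0.4089, -0.3016, -0.0674], np.float64(0.1908))
([0.403, -0.3093, -0.0674], np.float64(0.1908))
([0.3971, -0.3169, -0.0674], np.float64(0.1908))
([0.391, -0.3245, -0.0674], np.float64(0.1908))
([0.3847, -0.3319, -0.0674], np.float64(0.1908))
([0.3783, -0.3391, -0.0674], np.float64(0.1908))
([0.3718, -0.3463, -0.0674], np.float64(0.1908))
dist [ 60 433 -20] dyaw -0.245
([0.181, -0.5156, 0.025], 0.245)
([0.1684, -0.5198, 0.025], 0.245)
([0.1556, -0.5238, 0.025], 0.245)
([0.1427, -0.5275, 0.025], 0.245)
([0.1297, -0.5308, 0.025], 0.245)
([0.1167, -0.5338, 0.025], 0.245)
([0.1036, -0.5365, 0.025], 0.245)
([0.0904, -0.5389, 0.025], 0.245)
([0.0772, -0.5409, 0.025], 0.245)
([0.0639, -0.5427, 0.025], 0.245)
```

Request:
jog_arm:
  targets:
    - {"xyz": [0.425, -0.278, -0.067], "spin": 0.19}
    - {"xyz": [0.42, -0.286, -0.067], "spin": 0.19}
    - {"xyz": [0.415, -0.294, -0.067], "spin": 0.19}
    - {"xyz": [0.41, -0.3, -0.067], "spin": 0.19}
    - {"xyz": [0.403, -0.31, -0.067], "spin": 0.19}
    - {"xyz": [0.397, -0.317, -0.067], "spin": 0.19}
    - {"xyz": [0.39, -0.325, -0.067], "spin": 0.19}
    - {"xyz": [0.385, -0.33, -0.067], "spin": 0.19}
    - {"xyz": [0.378, -0.34, -0.067], "spin": 0.19}
    - {"xyz": [0.37, -0.346, -0.067], "spin": 0.19}

```text
time: 1.35
tool_pos: [430.3, -149.1, 280.3]
tcp_rot: [-3.141, 0.0, 0.2]
contact_force: [0.9, -0.3, 0.2]
grip_width: 91.7
finger_force: 0.0
```

Request:
jog_arm:
  targets:
    - {"xyz": [0.18, -0.516, 0.025], "spin": 0.245}
    - {"xyz": [0.168, -0.52, 0.025], "spin": 0.245}
    - {"xyz": [0.156, -0.524, 0.025], "spin": 0.245}
    - {"xyz": [0.143, -0.527, 0.025], "spin": 0.245}
    - {"xyz": [0.13, -0.531, 0.025], "spin": 0.245}
    - {"xyz": [0.117, -0.534, 0.025], "spin": 0.245}
    - {"xyz": [0.104, -0.536, 0.025], "spin": 0.245}
    - {"xyz": [0.09, -0.539, 0.025], "spin": 0.245}
    - {"xyz": [0.077, -0.541, 0.025], "spin": 0.245}
    - {"xyz": [0.064, -0.543, 0.025], "spin": 0.245}

```text
time: 2.6
tool_pos: [489.3, 284.1, 259.8]
tcp_rot: [3.141, 0.001, -0.045]
contact_force: [1.0, -0.8, 0.1]
grip_width: 91.9
finger_force: 0.0
```

Run:
```python
from h import *
o=bot.get_obs();print(o["time"],o["tool_pos"],o["tcp_rot"]);W=cal("wrist")
cv2.imwrite("pics/w1.png",bot.capture("wrist"))
for p in [(582.6,279.6,121),(446.5,287.1,94)]: print(w2pix(W,p))
np.save("w1.npy",np.array([*W[:3],*W[3],*W[4].ravel()]))
```

```text
2.6 [489.329771   284.09254845 259.77659184] [ 3.14102510e+00  7.00467395e-04 -4.49077258e-02]
[314.77615623 107.53650957]
[313.39072704 263.23897151]
```

View pics/w1.png

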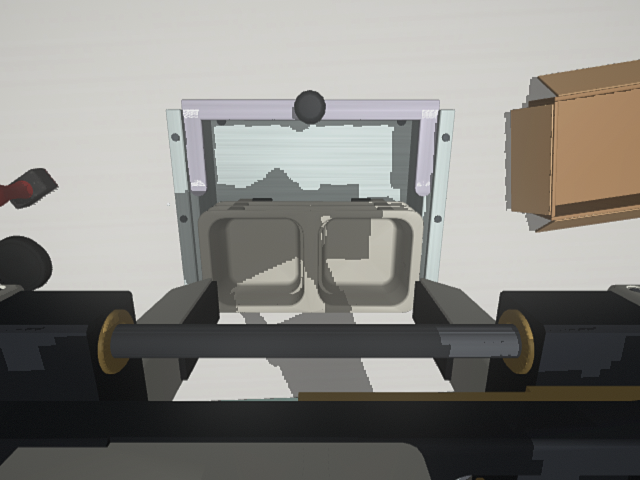

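The wrist view shows the knob top at (310,106). The top tray's rim spans columns 201–423 and rows about 206–312, with its bar at column 312. The cheek outer edges are at columns 166 and 454.

Run:
```python
from h import *
W=cal("wrist")
for n,u,v,z in [("knob",310,105.5,121),("bar",311.5,259,94),("TL",206,207,94),("TR",418,206,94),("BL",201,311,94),("BR",423,312,94),("chL",169,110,89),("chR",452,110,89)]: print(n,pix2w(W,u,v,z).round(1))
p=pix2w(W,310,105.5,121)
plan(p[0],p[1],150,-0.045)
```

```text
knob [584.  288.2 121. ]
bar [450.8 293.6  94. ]
TL [504.2 385.9  94. ]
TR [497. 196.  94.]
BL [401.8 403.9  94. ]
BR [391.6 187.5  94. ]
chL [587.7 408.3  89. ]
chR [577.3 168.8  89. ]
dist [  94.8   -0.4 -109.1] dyaw -0.001
([0.1184, -0.0047, 0.1364], np.float64(0.0015))
([0.1184, -0.0047, 0.1364], np.float64(0.0015))
([0.1184, -0.0047, 0.1364], np.float64(0.0015))
([0.1184, -0.0047, 0.1364], np.float64(0.0015))
([0.1184, -0.0048, 0.1364], np.float64(0.0015))
([0.1184, -0.0048, 0.1364], np.float64(0.0015))
([0.1184, -0.0048, 0.1364], np.float64(0.0015))
([0.1184, -0.0048, 0.1364], np.float64(0.0015))
([0.1184, -0.0048, 0.1364], np.float64(0.0015))
([0.1184, -0.0048, 0.1364], np.float64(0.0015))
```

Request:
jog_arm:
  targets:
    - {"xyz": [0.237, -0.01, 0.107], "spin": 0}
    - {"xyz": [0.237, -0.01, 0.107], "spin": 0}
    - {"xyz": [0.237, -0.01, 0.107], "spin": 0}
    - {"xyz": [0.237, -0.01, 0.107], "spin": 0}
    - {"xyz": [0.237, -0.01, 0.107], "spin": 0}
    - {"xyz": [0, 0, 0.3], "spin": 0}
    - {"xyz": [0, 0, 0.3], "spin": 0}
    - {"xyz": [0, 0, 0.3], "spin": 0}
    - {"xyz": [0, 0, 0.3], "spin": 0}
    - {"xyz": [0, 0, 0.3], "spin": 0}

```text
time: 3.9
tool_pos: [585.4, 280.7, 95.8]
tcp_rot: [3.141, 0.001, -0.046]
contact_force: [0.2, -0.6, -0.5]
grip_width: 92.0
finger_force: 0.0
```

Request:
jog_arm:
  targets:
    - {"xyz": [0, 0, 0], "spin": 0}
    - {"xyz": [0, 0, 0], "spin": 0}
    - {"xyz": [0, 0, 0], "spin": 0}
    - {"xyz": [0, 0, 0], "spin": 0}
    - {"xyz": [0, 0, 0], "spin": 0}
    - {"xyz": [0, 0, 0], "spin": 0}
    - {"xyz": [0, 0, 0], "spin": 0}
    - {"xyz": [0, 0, 0], "spin": 0}
    - {"xyz": [0, 0, 0], "spin": 0}
    - {"xyz": [0, 0, 0], "spin": 0}
  gripper: 15

```text
time: 5.15
tool_pos: [584.5, 284.3, 97.6]
tcp_rot: [-3.139, -0.001, -0.044]
contact_force: [0.4, 5.7, -1.0]
grip_width: 23.8
finger_force: 30.0
```

Request:
jog_arm:
  targets:
    - {"xyz": [-0.1, -0.01, 0], "spin": 0}
    - {"xyz": [-0.1, -0.01, 0], "spin": 0}
    - {"xyz": [-0.1, 0, 0], "spin": 0}
    - {"xyz": [-0.1, 0, 0], "spin": 0}
    - {"xyz": [-0.1, 0, 0], "spin": 0}
    - {"xyz": [-0.1, 0, 0], "spin": 0}
    - {"xyz": [-0.1, 0, 0], "spin": 0}
    - {"xyz": [-0.05, 0, 0], "spin": 0}
    - {"xyz": [0, 0, 0], "spin": 0}
    - {"xyz": [0, 0, 0], "spin": 0}

```text
time: 6.4
tool_pos: [523.5, 287.1, 97.5]
tcp_rot: [-3.141, 0.002, -0.044]
contact_force: [-1.0, 4.6, 0.2]
grip_width: 23.9
finger_force: 30.0
```

Run:
```python
from h import *
a=np.load("w1.npy");W=(a[0],a[1],a[2],a[3:6],a[6:].reshape(3,3),0)
for n,u,v,z in [("knob",310,105.5,121),("bar",311.5,259,94),("TL",206,207,94),("TR",418,206,94),("BL",201,311,94),("BR",423,312,94)]: print(n,pix2w(W,u,v,z).round(1))
o=bot.get_obs();print(o["tool_pos"],o["contact_force"])
```

```text
knob [584.2 283.2 121. ]
bar [450.8 288.7  94. ]
TL [504.4 381.   94. ]
TR [496.8 190.7  94. ]
BL [401.9 399.1  94. ]
BR [391.1 182.3  94. ]
[523.50556323 287.09094398  97.52815155] [-0.96518549  4.59489563  0.16774045]
```

Request:
jog_arm:
  targets:
    - {"xyz": [-0.02, -0.01, 0], "spin": 0}
    - {"xyz": [-0.02, -0.01, 0], "spin": 0}
    - {"xyz": [-0.01, -0.01, 0], "spin": 0}
    - {"xyz": [0, 0, 0], "spin": 0}
    - {"xyz": [0, 0, 0], "spin": 0}
    - {"xyz": [-0.01, 0, 0], "spin": 0}
    - {"xyz": [-0.01, 0, 0], "spin": 0}
    - {"xyz": [0, 0, 0], "spin": 0}
    - {"xyz": [0, 0, 0], "spin": 0}
    - {"xyz": [0, 0, 0], "spin": 0}

```text
time: 7.65
tool_pos: [519.0, 287.4, 97.5]
tcp_rot: [3.138, 0.001, -0.045]
contact_force: [1.7, -6.4, 2.1]
grip_width: 23.7
finger_force: 30.0
```

Request:
jog_arm:
  targets:
    - {"xyz": [-0.02, 0.01, 0], "spin": 0}
    - {"xyz": [-0.02, 0, 0], "spin": 0}
    - {"xyz": [-0.02, 0, 0], "spin": 0}
    - {"xyz": [0, 0, 0], "spin": 0}
    - {"xyz": [0, 0, 0], "spin": 0}
    - {"xyz": [0, 0, 0], "spin": 0}
    - {"xyz": [0, 0, 0], "spin": 0}
    - {"xyz": [0, 0, 0], "spin": 0}
    - {"xyz": [0, 0, 0], "spin": 0}
    - {"xyz": [0, 0, 0], "spin": 0}

```text
time: 8.9
tool_pos: [516.0, 287.6, 97.6]
tcp_rot: [3.14, -0.003, -0.044]
contact_force: [8.5, -6.6, -1.8]
grip_width: 23.7
finger_force: 30.0
```

Request:
jog_arm:
  targets:
    - {"xyz": [-0.02, 0.03, 0], "spin": 0}
    - {"xyz": [-0.02, 0, 0], "spin": 0}
    - {"xyz": [0, 0, 0], "spin": 0}
    - {"xyz": [0, 0, 0], "spin": 0}
    - {"xyz": [0, 0, 0], "spin": 0}
    - {"xyz": [0, 0, 0], "spin": 0}
    - {"xyz": [0, 0, 0], "spin": 0}
    - {"xyz": [0, 0, 0], "spin": 0}
    - {"xyz": [0, 0, 0], "spin": 0}
    - {"xyz": [0, 0, 0], "spin": 0}

```text
time: 10.15
tool_pos: [515.9, 287.5, 97.6]
tcp_rot: [-3.138, -0.011, -0.045]
contact_force: [19.5, 2.3, -12.4]
grip_width: 23.6
finger_force: 29.9
```

Request:
jog_arm:
  targets:
    - {"xyz": [0.03, 0, 0], "spin": 0}
    - {"xyz": [0, 0, 0], "spin": 0}
    - {"xyz": [0, 0, 0], "spin": 0}
    - {"xyz": [0, 0, 0], "spin": 0}
    - {"xyz": [0, 0, 0], "spin": 0}
    - {"xyz": [0, 0, 0], "spin": 0}
    - {"xyz": [0, 0, 0], "spin": 0}
    - {"xyz": [0, 0, 0], "spin": 0}
    - {"xyz": [0, 0, 0], "spin": 0}
    - {"xyz": [0, 0, 0], "spin": 0}
  gripper: 100

```text
time: 11.4
tool_pos: [513.2, 286.4, 97.4]
tcp_rot: [3.141, 0.0, -0.044]
contact_force: [0.3, -0.8, 1.0]
grip_width: 91.9
finger_force: 0.0
```

Request:
jog_arm:
  targets:
    - {"xyz": [0, 0, -0.3], "spin": 0}
    - {"xyz": [0, 0, -0.3], "spin": 0}
    - {"xyz": [0, 0, -0.3], "spin": 0}
    - {"xyz": [-0.2, 0, -0.3], "spin": 0}
    - {"xyz": [-0.2, 0, 0], "spin": 0}
    - {"xyz": [-0.2, 0, 0], "spin": 0}
    - {"xyz": [-0.2, 0, 0], "spin": 0}
    - {"xyz": [0, 0, 0], "spin": 0}
    - {"xyz": [0, 0, 0], "spin": 0}
    - {"xyz": [0, 0, 0], "spin": 0}

```text
time: 12.65
tool_pos: [449.9, 289.2, 193.4]
tcp_rot: [3.141, -0.0, -0.045]
contact_force: [-1.1, 0.5, 0.4]
grip_width: 91.5
finger_force: 0.0
```

Run:
```python
from h import *
o=bot.get_obs();print(o["time"],o["tool_pos"],o["tcp_rot"]);W=cal("wrist")
im=bot.capture("wrist")
a=cv2.resize(im[60:360,120:520],(800,600),interpolation=cv2.INTER_CUBIC)
cv2.imwrite("pics/w2.png",a)
for p in [(515,287.5,121),(449,289.5,94)]: print(2*(w2pix(W,p)-[120,60]))
np.save("w2.npy",np.array([*W[:3],*W[3],*W[4].ravel()]))
```

```text
12.65 [449.8825159  289.24349053 193.36323993] [ 3.14148590e+00 -2.02862353e-04 -4.45240721e-02]
[384.64237335 178.90496429]
[388.19269161 360.73350584]
```

View pics/w2.png

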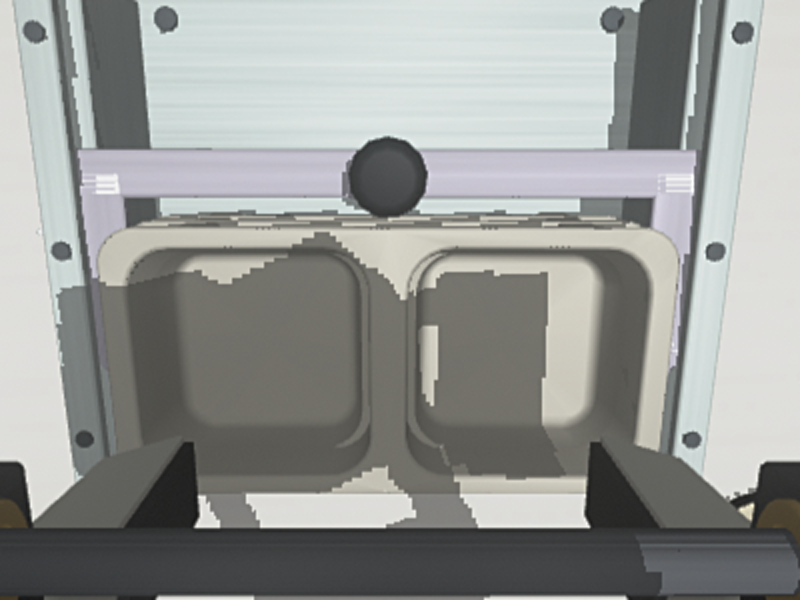

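The keeper is in. The view shows the knob at crop (388,175), the bar at column 388 and the tray rim over rows 226–492.

Run:
```python
from h import *
W=cal("wrist")
for n,u,v,z in [("knob",388,176,121),("far",390,226,94),("near",388,492,94),("bar",388,340,94),("L",99,265,94),("R",678,262,94)]: print(n,pix2w(W,120+u/2,60+v/2,z).round(1))
print(bot.get_obs()["tool_pos"])
```

```text
knob [515.7 286.4 121. ]
far [497.8 286.6  94. ]
near [396.  291.9  94. ]
bar [456.8 289.2  94. ]
L [488.7 390.   94. ]
R [480.7 185.6  94. ]
[449.82379003 289.205281   193.34607062]
```

Request:
jog_arm:
  targets:
    - {"xyz": [-0.034, 0, 0.183], "spin": 0}
    - {"xyz": [0, 0, 0.183], "spin": 0}
    - {"xyz": [0, 0, 0.183], "spin": 0}
    - {"xyz": [0, 0, 0.183], "spin": 0}
    - {"xyz": [0, 0, 0.183], "spin": 0}
    - {"xyz": [0, 0, 0.183], "spin": 0}
    - {"xyz": [0, 0, 0.183], "spin": 0}
    - {"xyz": [0, 0, 0.183], "spin": 0}
    - {"xyz": [0, 0, 0], "spin": 0}
    - {"xyz": [0, 0, 0], "spin": 0}

```text
time: 13.95
tool_pos: [446.9, 289.5, 76.6]
tcp_rot: [-3.141, -0.001, -0.044]
contact_force: [-0.8, 0.1, 1.4]
grip_width: 92.4
finger_force: 0.0
```

Request:
jog_arm:
  targets:
    - {"xyz": [0, 0, 0], "spin": 0}
    - {"xyz": [0, 0, 0], "spin": 0}
    - {"xyz": [0, 0, 0], "spin": 0}
    - {"xyz": [0, 0, 0], "spin": 0}
    - {"xyz": [0, 0, 0], "spin": 0}
    - {"xyz": [0, 0, 0], "spin": 0}
    - {"xyz": [0, 0, 0], "spin": 0}
    - {"xyz": [0, 0, 0], "spin": 0}
    - {"xyz": [0, 0, 0], "spin": 0}
    - {"xyz": [0, 0, 0], "spin": 0}
  gripper: 0

```text
time: 15.2
tool_pos: [446.7, 289.5, 76.3]
tcp_rot: [-3.142, -0.0, -0.044]
contact_force: [0.6, 1.3, -0.2]
grip_width: 13.5
finger_force: 30.0
```

Request:
jog_arm:
  targets:
    - {"xyz": [0, 0, -0.04], "spin": 0}
    - {"xyz": [0, 0, -0.04], "spin": 0}
    - {"xyz": [0, 0, -0.04], "spin": 0}
    - {"xyz": [0, 0, -0.04], "spin": 0}
    - {"xyz": [0, 0, -0.04], "spin": 0}
    - {"xyz": [0, 0, -0.06], "spin": 0}
    - {"xyz": [0, 0, -0.06], "spin": 0}
    - {"xyz": [0, 0, -0.06], "spin": 0}
    - {"xyz": [0, 0, 0], "spin": 0}
    - {"xyz": [0, 0, 0], "spin": 0}

```text
time: 16.45
tool_pos: [446.5, 289.3, 106.7]
tcp_rot: [3.141, 0.0, -0.044]
contact_force: [-0.3, 0.8, -1.5]
grip_width: 13.7
finger_force: 30.0
```

Request:
jog_arm:
  targets:
    - {"xyz": [0, 0, -0.12], "spin": 0}
    - {"xyz": [0, 0, -0.12], "spin": 0}
    - {"xyz": [0, 0, -0.12], "spin": 0}
    - {"xyz": [0, 0, -0.12], "spin": 0}
    - {"xyz": [0, 0, -0.12], "spin": 0}
    - {"xyz": [0, 0, -0.12], "spin": 0}
    - {"xyz": [0, 0, -0.12], "spin": 0}
    - {"xyz": [0, 0, -0.12], "spin": 0}
    - {"xyz": [0, 0, -0.12], "spin": 0}
    - {"xyz": [0, 0, 0], "spin": 0}

```text
time: 17.7
tool_pos: [447.1, 289.6, 194.0]
tcp_rot: [-3.141, -0.002, -0.044]
contact_force: [0.3, -0.6, -1.2]
grip_width: 13.9
finger_force: 30.0
```

Run:
```python
from h import *
o=bot.get_obs();print(o["time"],o["tool_pos"],o["contact_force"],o["grip_width"])
t=bot.capture("top");s=bot.capture("scene")
a=cv2.resize(t[180:320,110:400],(580,280),interpolation=cv2.INTER_CUBIC)
b=cv2.resize(s[190:440,150:370],None,fx=1.2,fy=1.2)
O=np.zeros((590,600,3),np.uint8);O[:280,:580]=a;O[285:585,:264]=b
cv2.imwrite("pics/c2.png",O)
plan(534,-69,188,0.095,n=10)
```

```text
17.7 [447.06065406 289.61898307 194.04688123] [ 0.28562212 -0.59610983 -1.16258639] 13.871534437632276
dist [  87.5 -358.4   -5. ] dyaw 0.139
([0.1291, 0.4427, 0.0063], np.float64(-0.1392))
([0.1229, 0.4444, 0.0063], np.float64(-0.1392))
([0.1167, 0.4461, 0.0063], np.float64(-0.1392))
([0.1105, 0.4477, 0.0063], np.float64(-0.1392))
([0.1042, 0.4492, 0.0063], np.float64(-0.1392))
([0.098, 0.4506, 0.0063], np.float64(-0.1392))
([0.0917, 0.4519, 0.0063], np.float64(-0.1392))
([0.0854, 0.4531, 0.0063], np.float64(-0.1392))
([0.0791, 0.4543, 0.0063], np.float64(-0.1392))
([0.0727, 0.4553, 0.0063], np.float64(-0.1392))
```

View pics/c2.png

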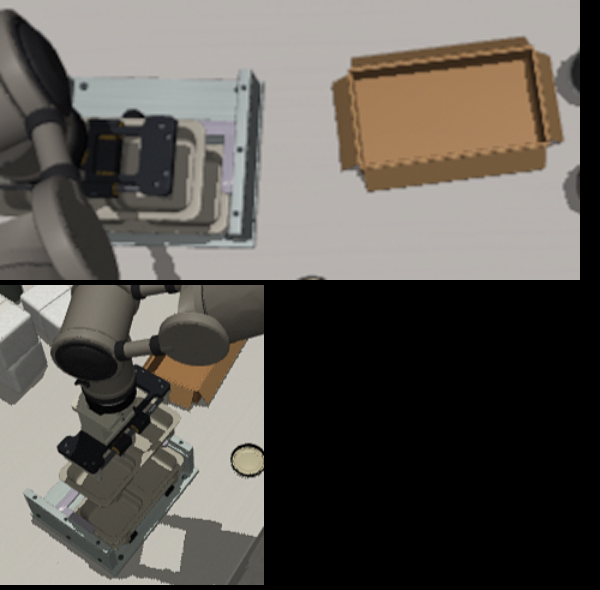

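Only the top tray came up; the second stays in the stand. I'll move to a spot where the wrist camera sees the carton past the held tray.

Run:
```python
from h import *
plan(440,-72,194,0.095,n=8)
```

```text
dist [  -6.5 -361.4    1. ] dyaw 0.139
([0.0148, 0.5645, -0.0015], np.float64(-0.1741))
([0.005, 0.5647, -0.0015], np.float64(-0.1741))
([-0.0049, 0.5647, -0.0015], np.float64(-0.1741))
([-0.0147, 0.5645, -0.0015], np.float64(-0.1741))
([-0.0245, 0.5642, -0.0015], np.float64(-0.1741))
([-0.0343, 0.5637, -0.0015], np.float64(-0.1741))
([-0.0441, 0.563, -0.0015], np.float64(-0.1741))
([-0.0539, 0.5621, -0.0015], np.float64(-0.1741))
```

Request:
jog_arm:
  targets:
    - {"xyz": [0.015, 0.3, 0], "spin": -0.174}
    - {"xyz": [0.005, 0.56, 0], "spin": -0.174}
    - {"xyz": [-0.005, 0.56, 0], "spin": -0.174}
    - {"xyz": [-0.015, 0.56, 0], "spin": -0.174}
    - {"xyz": [-0.025, 0.56, 0], "spin": -0.174}
    - {"xyz": [-0.034, 0.56, 0], "spin": -0.174}
    - {"xyz": [-0.044, 0.56, 0], "spin": -0.174}
    - {"xyz": [-0.054, 0.56, 0], "spin": -0.174}
    - {"xyz": [-0.02, 0.28, 0], "spin": 0}
    - {"xyz": [0, 0, 0], "spin": 0}

```text
time: 19.05
tool_pos: [441.3, -72.3, 192.8]
tcp_rot: [-3.141, 0.001, 0.092]
contact_force: [-0.0, -1.0, -1.8]
grip_width: 13.9
finger_force: 30.0
```

Run:
```python
from h import *
b=bot.capture("wrist")  # settle
o=bot.get_obs();print(o["time"],o["tool_pos"],o["tcp_rot"]);W=cal("wrist")
im=bot.capture("wrist"); cv2.imwrite("pics/w3f.png",im)
print(bot.get_obs()["tool_pos"])
cv2.imwrite("pics/w3.png",cv2.resize(im,(800,600),interpolation=cv2.INTER_CUBIC))
np.save("w3.npy",np.array([*W[:3],*W[3],*W[4].ravel()]))
```

```text
19.1 [441.20568754 -71.28099631 192.81027875] [-3.14097232e+00  8.17458700e-04  9.32222804e-02]
[441.23925613 -70.65208129 192.86534771]
```

View pics/w3.png

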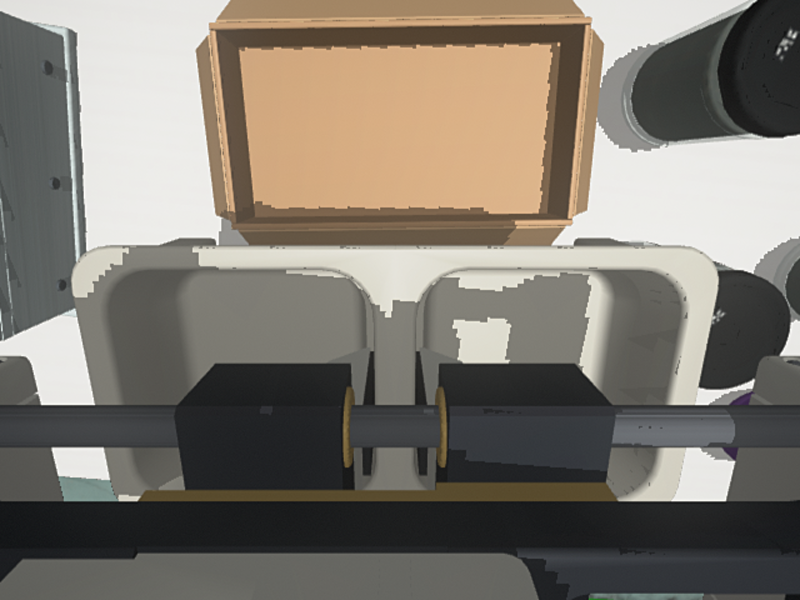

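The carton's inner top edges are at (212,31), (586,25), (571,219) and (232,219) in the 800-wide picture. The held tray's rim spans columns 73–718, with its far edge at row 246.

Run:
```python
from h import *
a=np.load("w3.npy");W=(a[0],a[1],a[2],a[3:6],a[6:].reshape(3,3),0)
P=[pix2w(W,u/1.25,v/1.25,46)[:2] for u,v in [(212,31),(586,25),(571,219),(232,219)]]
for p in P: print(p.round(1))
c=np.mean(P,axis=0);print("c",c.round(1),"yaw",[np.arctan2(-(p-q)[0],(p-q)[1]).round(3) for p,q in [(P[0],P[1]),(P[3],P[2])]],"len",[np.linalg.norm(P[i]-P[(i+1)%4]).round(1) for i in range(4)])
F=[pix2w(W,u/1.25,v/1.25,4)[:2] for u,v in [(239,51),(559,43),(542,212),(254,216)]]
for p in F: print("floor",p.round(1))
print(np.mean(F,axis=0).round(1))
for u,v in [(395,246),(73,280),(718,280)]: print("tray",pix2w(W,u/1.25,v/1.25,210.5).round(1))
```

```text
[582.1  49.9]
[ 605.9 -170.3]
[ 493.  -184.3]
[472.1  38.7]
c [538.3 -66.5] yaw [np.float64(0.108), np.float64(0.093)] len [np.float64(221.5), np.float64(113.7), np.float64(224.0), np.float64(110.6)]
floor [580.7  47.6]
floor [ 605.9 -168.8]
floor [ 493. -178.]
floor [469.9  36.5]
[537.4 -65.7]
tray [492.1 -67.5 210.5]
tray [471.7  33.2 210.5]
tray [ 490.8 -170.4  210.5]
```

Run:
```python
from h import *
print(bot.get_obs()["tool_pos"])
plan(537.8,-66,80,0.1,n=6)
```

```text
[441.23925613 -70.65208129 192.86534771]
dist [  96.6    4.7 -112.9] dyaw 0.006
([0.2012, 0.0093, 0.2351], np.float64(-0.0092))
([0.2012, 0.0095, 0.2351], np.float64(-0.0092))
([0.2012, 0.0097, 0.2351], np.float64(-0.0092))
([0.2012, 0.0099, 0.2351], np.float64(-0.0092))
([0.2011, 0.0101, 0.2351], np.float64(-0.0092))
([0.2011, 0.0103, 0.2351], np.float64(-0.0092))
```

Request:
jog_arm:
  targets:
    - {"xyz": [0.3, 0.015, 0], "spin": -0.015}
    - {"xyz": [0.3, 0.015, 0], "spin": -0.015}
    - {"xyz": [0.3, 0.015, 0.1], "spin": -0.015}
    - {"xyz": [0.3, 0.015, 0.26], "spin": -0.015}
    - {"xyz": [0.007, 0, 0.26], "spin": 0}
    - {"xyz": [0, 0, 0.26], "spin": 0}
    - {"xyz": [0, 0, 0.26], "spin": 0}
    - {"xyz": [0, 0, 0.26], "spin": 0}
    - {"xyz": [0, 0, 0], "spin": 0}
    - {"xyz": [0, 0, 0], "spin": 0}

```text
time: 20.4
tool_pos: [538.6, -65.9, 81.9]
tcp_rot: [3.141, -0.001, 0.102]
contact_force: [-0.1, -0.1, -0.8]
grip_width: 13.4
finger_force: 30.0
```

Request:
jog_arm:
  targets:
    - {"xyz": [0, 0, 0], "spin": 0}
    - {"xyz": [0, 0, 0], "spin": 0}
    - {"xyz": [0, 0, 0], "spin": 0}
    - {"xyz": [0, 0, 0], "spin": 0}
    - {"xyz": [0, 0, 0], "spin": 0}
    - {"xyz": [0, 0, 0], "spin": 0}
    - {"xyz": [0, 0, 0], "spin": 0}
    - {"xyz": [0, 0, 0], "spin": 0}
    - {"xyz": [0, 0, 0], "spin": 0}
    - {"xyz": [0, 0, 0], "spin": 0}

```text
time: 21.65
tool_pos: [538.1, -66.5, 81.2]
tcp_rot: [3.142, -0.0, 0.101]
contact_force: [-0.1, -0.4, -1.2]
grip_width: 13.8
finger_force: 30.0
```

Request:
jog_arm:
  targets:
    - {"xyz": [0, -0.006, 0.08], "spin": 0}
    - {"xyz": [0, 0, 0.08], "spin": 0}
    - {"xyz": [0, 0, 0.08], "spin": 0}
    - {"xyz": [0, 0, 0.08], "spin": 0}
    - {"xyz": [0, 0, 0.08], "spin": 0}
    - {"xyz": [0, 0, 0.08], "spin": 0}
    - {"xyz": [0, 0, 0.08], "spin": 0}
    - {"xyz": [0, 0, 0.08], "spin": 0}
    - {"xyz": [0, 0, 0.02], "spin": 0}
    - {"xyz": [0, 0, 0], "spin": 0}

```text
time: 22.9
tool_pos: [538.1, -66.0, 28.3]
tcp_rot: [3.142, 0.0, 0.101]
contact_force: [-0.4, 0.4, -1.1]
grip_width: 13.6
finger_force: 30.0
```

Request:
jog_arm:
  targets:
    - {"xyz": [0, 0, 0.015], "spin": 0}
    - {"xyz": [0, 0, 0.012], "spin": 0}
    - {"xyz": [0, 0, 0], "spin": 0}
    - {"xyz": [0, 0, 0], "spin": 0}
    - {"xyz": [0, 0, 0], "spin": 0}
    - {"xyz": [0, 0, 0], "spin": 0}
    - {"xyz": [0, 0, 0], "spin": 0}
    - {"xyz": [0, 0, 0], "spin": 0}
    - {"xyz": [0, 0, 0], "spin": 0}
    - {"xyz": [0, 0, 0], "spin": 0}

```text
time: 24.15
tool_pos: [538.1, -66.1, 26.3]
tcp_rot: [3.141, -0.0, 0.101]
contact_force: [0.1, 0.1, 1.2]
grip_width: 13.6
finger_force: 30.0
```

Request:
jog_arm:
  targets:
    - {"xyz": [0, 0, 0], "spin": 0}
    - {"xyz": [0, 0, 0], "spin": 0}
    - {"xyz": [0, 0, 0], "spin": 0}
    - {"xyz": [0, 0, 0], "spin": 0}
    - {"xyz": [0, 0, 0], "spin": 0}
    - {"xyz": [0, 0, 0], "spin": 0}
    - {"xyz": [0, 0, -0.4], "spin": 0}
    - {"xyz": [0, 0, -0.5], "spin": 0}
    - {"xyz": [0, 0, -0.5], "spin": 0}
    - {"xyz": [0, 0, -0.5], "spin": 0}
  gripper: 100

```text
time: 25.4
tool_pos: [537.8, -66.0, 179.6]
tcp_rot: [3.142, -0.0, 0.101]
contact_force: [-0.2, 0.8, -0.3]
grip_width: 91.9
finger_force: 0.0
```

Run:
```python
from h import *
o=bot.get_obs();print(o["tool_pos"],o["grip_width"])
plan(511,-375,300,1.62,n=16,start=(538,-66,178,.1))
```

```text
[537.84666191 -65.9840746  179.56446096] 91.9101693341008
dist [ -27 -309  122] dyaw 1.52
([-0.0451, 0.2381, -0.0953], -0.95)
([-0.0675, 0.2327, -0.0953], -0.95)
([-0.0892, 0.2253, -0.0953], -0.95)
([-0.1102, 0.2158, -0.0953], -0.95)
([-0.1302, 0.2044, -0.0953], -0.95)
([-0.149, 0.1911, -0.0953], -0.95)
([-0.1664, 0.1761, -0.0953], -0.95)
([-0.1824, 0.1595, -0.0953], -0.95)
([-0.1967, 0.1415, -0.0953], -0.95)
([-0.2092, 0.1222, -0.0953], -0.95)
([-0.2199, 0.1018, -0.0953], -0.95)
([-0.2286, 0.0805, -0.0953], -0.95)
([-0.2352, 0.0585, -0.0953], -0.95)
([-0.2397, 0.0359, -0.0953], -0.95)
([-0.242, 0.013, -0.0953], -0.95)
([-0.2421, -0.01, -0.0953], -0.95)
```

Request:
jog_arm:
  targets:
    - {"xyz": [-0.045, 0.238, -0.095], "spin": -0.95}
    - {"xyz": [-0.068, 0.233, -0.095], "spin": -0.95}
    - {"xyz": [-0.089, 0.225, -0.095], "spin": -0.95}
    - {"xyz": [-0.11, 0.216, -0.095], "spin": -0.95}
    - {"xyz": [-0.13, 0.204, -0.095], "spin": -0.95}
    - {"xyz": [-0.149, 0.191, -0.095], "spin": -0.95}
    - {"xyz": [-0.166, 0.176, -0.095], "spin": -0.95}
    - {"xyz": [-0.182, 0.16, -0.095], "spin": -0.95}
    - {"xyz": [-0.197, 0.142, -0.095], "spin": -0.95}
    - {"xyz": [-0.209, 0.122, -0.095], "spin": -0.95}

```text
time: 26.65
tool_pos: [521.2, -259.7, 254.4]
tcp_rot: [-3.141, 0.0, 1.054]
contact_force: [-0.4, 0.5, 0.1]
grip_width: 91.8
finger_force: 0.0
```

Request:
jog_arm:
  targets:
    - {"xyz": [-0.22, 0.102, -0.095], "spin": -0.95}
    - {"xyz": [-0.229, 0.08, -0.095], "spin": -0.95}
    - {"xyz": [-0.235, 0.058, -0.095], "spin": -0.95}
    - {"xyz": [-0.24, 0.036, -0.095], "spin": -0.95}
    - {"xyz": [-0.242, 0.013, -0.095], "spin": -0.95}
    - {"xyz": [-0.242, -0.01, -0.095], "spin": -0.95}
    - {"xyz": [0, 0, 0], "spin": 0}
    - {"xyz": [0, 0, 0], "spin": 0}
    - {"xyz": [0, 0, 0], "spin": 0}
    - {"xyz": [0, 0, 0], "spin": 0}

```text
time: 27.9
tool_pos: [511.5, -374.4, 299.8]
tcp_rot: [-3.141, -0.0, 1.621]
contact_force: [-0.7, -0.3, -0.4]
grip_width: 92.0
finger_force: 0.0
```

Run:
```python
from h import *
o=bot.get_obs();print(o["time"],o["tool_pos"],o["tcp_rot"]);W=cal("wrist")
im=bot.capture("wrist"); t=bot.capture("top")
O=np.zeros((600,800,3),np.uint8); O[:480,:640]=im; O[480:600,:280]=t[190:310,120:400]; cv2.imwrite("pics/w4.png",O)
np.save("w4.npy",np.array([*W[:3],*W[3],*W[4].ravel()]))
for x,y in [(443.8,-253.9),(578.9,-405)]: print(w2pix(W,(x,y,116)))
```

```text
27.9 [ 511.49951958 -374.38508637  299.81182664] [-3.14147086e+00 -1.30870453e-04  1.62119624e+00]
[244.47765628  73.17678292]
[383.08755342 248.14595775]
```

View pics/w4.png

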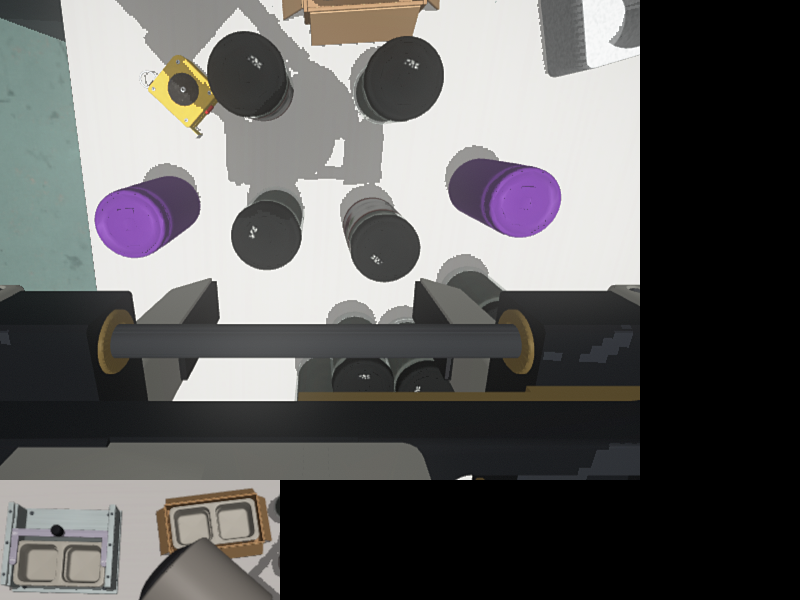

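The tray lies flat in the carton, and in the stand the other trays and the keeper are in place. The lid of labelled jar 1 is centred at (247,74), next to the tape measure, and that of jar 2 at (385,247).

Run:
```python
from h import *
a=np.load("w4.npy");W=(a[0],a[1],a[2],a[3:6],a[6:].reshape(3,3),0)
for u,v in [(247,74),(385.5,247),(404,79),(266,236)]: print(pix2w(W,u,v,116).round(1))
for u,v in [(208,74),(286,74),(247,31),(351,247),(420,247),(385,282)]: print(" ",pix2w(W,u,v,116).round(1))
p=pix2w(W,385.5,247,116);print(bot.get_obs()["tool_pos"]);plan(p[0],p[1],62,1.62,n=10)
q=pix2w(W,247,74,116);plan(q[0],q[1],62,1.62,n=10)
```

```text
[ 446.  -254.4  116. ]
[ 581.1 -403.7  116. ]
[ 581.3 -251.6  116. ]
[ 464.2 -398.5  116. ]
  [ 412.4 -256.1  116. ]
  [ 479.5 -252.7  116. ]
  [ 446.  -221.3  116. ]
  [ 547.4 -405.4  116. ]
  [ 614.8 -402.   116. ]
  [ 584.5 -440.5  116. ]
[ 511.47091018 -374.6074086   299.85080108]
dist [  69.7  -29.1 -237.9] dyaw -0.001
([-0.0407, 0.0851, 0.2973], np.float64(0.0012))
([-0.0407, 0.0851, 0.2973], np.float64(0.0012))
([-0.0407, 0.0851, 0.2973], np.float64(0.0012))
([-0.0407, 0.0852, 0.2973], np.float64(0.0012))
([-0.0407, 0.0852, 0.2973], np.float64(0.0012))
([-0.0407, 0.0852, 0.2973], np.float64(0.0012))
([-0.0407, 0.0852, 0.2973], np.float64(0.0012))
([-0.0406, 0.0852, 0.2973], np.float64(0.0012))
([-0.0406, 0.0852, 0.2973], np.float64(0.0012))
([-0.0406, 0.0852, 0.2973], np.float64(0.0012))
dist [ -65.5  120.2 -237.9] dyaw -0.001
([0.1541, -0.0742, 0.2973], np.float64(0.0012))
([0.1541, -0.0742, 0.2973], np.float64(0.0012))
([0.1541, -0.0742, 0.2973], np.float64(0.0012))
([0.1541, -0.0743, 0.2973], np.float64(0.0012))
([0.1541, -0.0743, 0.2973], np.float64(0.0012))
([0.1541, -0.0743, 0.2973], np.float64(0.0012))
([0.1541, -0.0743, 0.2973], np.float64(0.0012))
([0.1541, -0.0743, 0.2973], np.float64(0.0012))
([0.1541, -0.0744, 0.2973], np.float64(0.0012))
([0.1541, -0.0744, 0.2973], np.float64(0.0012))
```

Request:
jog_arm:
  targets:
    - {"xyz": [-0.102, 0.213, 0.2], "spin": 0}
    - {"xyz": [-0.102, 0.213, 0.2], "spin": 0}
    - {"xyz": [-0.102, 0.213, 0.2], "spin": 0}
    - {"xyz": [-0.102, 0.213, 0.2], "spin": 0}
    - {"xyz": [0, 0, 0.4], "spin": 0}
    - {"xyz": [0, 0, 0.4], "spin": 0}
    - {"xyz": [0, 0, 0.4], "spin": 0}
    - {"xyz": [0, 0, 0.4], "spin": 0}
    - {"xyz": [0, 0, 0.4], "spin": 0}
    - {"xyz": [0, 0, 0.17], "spin": 0}

```text
time: 29.25
tool_pos: [580.3, -403.4, 60.0]
tcp_rot: [-3.139, -0.002, 1.621]
contact_force: [-0.4, -0.2, 0.9]
grip_width: 92.0
finger_force: 0.0
```

Request:
jog_arm:
  targets:
    - {"xyz": [0, 0, 0], "spin": 0}
    - {"xyz": [0, 0, 0], "spin": 0}
    - {"xyz": [0, 0, 0], "spin": 0}
    - {"xyz": [0, 0, 0], "spin": 0}
    - {"xyz": [0, 0, 0], "spin": 0}
    - {"xyz": [0, 0, 0], "spin": 0}
    - {"xyz": [0, 0, 0], "spin": 0}
    - {"xyz": [0, 0, 0], "spin": 0}
    - {"xyz": [0, 0, 0], "spin": 0}
    - {"xyz": [0, 0, 0], "spin": 0}
  gripper: 0

```text
time: 30.5
tool_pos: [581.9, -404.8, 64.0]
tcp_rot: [3.139, 0.002, 1.621]
contact_force: [0.6, -0.3, 6.6]
grip_width: 69.2
finger_force: 30.0
```

Run:
```python
from h import *
o=bot.get_obs();print(o["tool_pos"],o["tcp_rot"],o["grip_width"],o["finger_force"])
c=np.array([538.0,-67.0]);y=np.array([-np.sin(.1),np.cos(.1)])
print("a",c+50*y,"b",c-50*y)
p=c+50*y; t=o["tool_pos"]
plan(p[0],p[1],202,1.67,n=10,start=(t[0],t[1],202,o["tcp_rot"][2]))
```

```text
[ 581.86084234 -404.84157806   64.02589119] [3.13928219e+00 2.25140536e-03 1.62105352e+00] 69.16490835020514 30.000923573970795
a [533.00832917 -17.24979174] b [ 542.99167083 -116.75020826]
dist [-48.9 387.6   0. ] dyaw 0.049
([0.4869, -0.0366, 0.0], np.float64(-0.0489))
([0.4871, -0.0343, 0.0], np.float64(-0.0489))
([0.4873, -0.0319, 0.0], np.float64(-0.0489))
([0.4874, -0.0295, 0.0], np.float64(-0.0489))
([0.4876, -0.0271, 0.0], np.float64(-0.0489))
([0.4877, -0.0247, 0.0], np.float64(-0.0489))
([0.4878, -0.0223, 0.0], np.float64(-0.0489))
([0.4879, -0.0199, 0.0], np.float64(-0.0489))
([0.488, -0.0176, 0.0], np.float64(-0.0489))
([0.4881, -0.0152, 0.0], np.float64(-0.0489))
```

Request:
jog_arm:
  targets:
    - {"xyz": [0, 0, -0.1], "spin": 0}
    - {"xyz": [0, 0, -0.25], "spin": 0}
    - {"xyz": [0, 0, -0.3], "spin": 0}
    - {"xyz": [0, 0, -0.3], "spin": 0}
    - {"xyz": [0, 0, -0.3], "spin": 0}
    - {"xyz": [0, 0, -0.3], "spin": 0}
    - {"xyz": [0, 0, -0.2], "spin": 0}
    - {"xyz": [0.15, 0, 0], "spin": 0}
    - {"xyz": [0.3, 0, 0], "spin": 0}
    - {"xyz": [0.4, 0, 0], "spin": 0}

```text
time: 31.75
tool_pos: [576.8, -334.8, 200.2]
tcp_rot: [-3.139, -0.002, 1.62]
contact_force: [0.9, -0.0, -4.6]
grip_width: 68.8
finger_force: 30.0
```

Request:
jog_arm:
  targets:
    - {"xyz": [0.487, -0.03, 0], "spin": -0.06}
    - {"xyz": [0.487, -0.03, 0], "spin": -0.06}
    - {"xyz": [0.487, -0.03, 0], "spin": -0.06}
    - {"xyz": [0.487, -0.03, 0], "spin": -0.06}
    - {"xyz": [0.487, -0.03, 0], "spin": -0.06}
    - {"xyz": [0.487, -0.03, 0], "spin": -0.06}
    - {"xyz": [0.487, -0.03, 0], "spin": -0.06}
    - {"xyz": [0.37, -0.02, 0], "spin": -0.06}
    - {"xyz": [0.2, -0.02, 0], "spin": 0}
    - {"xyz": [0, 0, 0], "spin": 0}

```text
time: 33.0
tool_pos: [534.2, -19.4, 201.7]
tcp_rot: [-3.14, -0.0, 1.671]
contact_force: [0.4, -0.6, -4.0]
grip_width: 69.1
finger_force: 30.0
```

Run:
```python
from h import *
im=bot.capture("wrist")
o=bot.get_obs();print(o["time"],o["tool_pos"],o["tcp_rot"],o["grip_width"]);W=cal("wrist")
im=bot.capture("wrist");t=bot.capture("top");s=bot.capture("scene")
O=np.zeros((600,800,3),np.uint8); O[:480,:640]=im; O[480:600,:280]=t[190:310,120:400];O[480:600,300:500]=s[190:310,220:420]; cv2.imwrite("pics/w5.png",O)
np.save("w5.npy",np.array([*W[:3],*W[3],*W[4].ravel()]))
plan(533,-17.2,202,1.67,n=1)
```

```text
33.05 [534.61348651 -20.32430233 201.88097528] [-3.14106616e+00  4.45039580e-04  1.66969672e+00] 69.20346415898527
dist [-2.   4.1 -0. ] dyaw 0.002
([0.0529, -0.0194, 0.0003], np.float64(-0.0214))
```

View pics/w5.png

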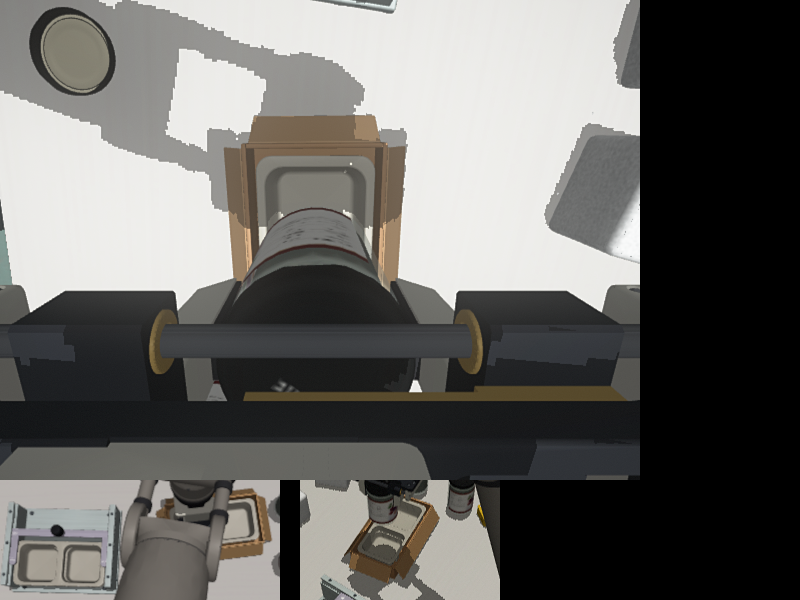

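The labelled jar is held over the +y pocket. The tray's end edge is at row 156, with its sides at columns 258 and 375. I'll check the tray pose from that.

Run:
```python
from h import *
a=np.load("w5.npy");W=(a[0],a[1],a[2],a[3:6],a[6:].reshape(3,3),0)
for u,v in [(317,156),(258,185),(375,185)]: print(pix2w(W,u,v,44).round(1))
print(w2pix(W,(538-103*np.sin(.1),-67+103*np.cos(.1),44)))
o=bot.get_obs();print(o["tool_pos"])
```

```text
[529.8  35.1  44. ]
[481.6   5.8  44. ]
[582.   15.8  44. ]
[314.58738904 155.30515956]
[534.95634576 -21.26236668 202.0240633 ]
```

Request:
jog_arm:
  targets:
    - {"xyz": [0.036, -0.011, 0], "spin": 0}
    - {"xyz": [0, 0, 0.2], "spin": 0}
    - {"xyz": [0, 0, 0.25], "spin": 0}
    - {"xyz": [0, 0, 0.25], "spin": 0}
    - {"xyz": [0, 0, 0.25], "spin": 0}
    - {"xyz": [0, 0, 0.17], "spin": 0}
    - {"xyz": [0, 0, 0], "spin": 0}
    - {"xyz": [0, 0, 0], "spin": 0}
    - {"xyz": [0, 0, 0], "spin": 0}
    - {"xyz": [0, 0, 0], "spin": 0}

```text
time: 34.45
tool_pos: [534.0, -17.5, 113.2]
tcp_rot: [3.141, 0.0, 1.669]
contact_force: [-1.3, -0.3, -5.3]
grip_width: 69.3
finger_force: 30.0
```

Request:
jog_arm:
  targets:
    - {"xyz": [-0.01, 0, 0.06], "spin": 0}
    - {"xyz": [0, 0, 0.06], "spin": 0}
    - {"xyz": [0, 0, 0.06], "spin": 0}
    - {"xyz": [0, 0, 0.06], "spin": 0}
    - {"xyz": [0, 0, 0.06], "spin": 0}
    - {"xyz": [0, 0, 0.06], "spin": 0}
    - {"xyz": [0, 0, 0.06], "spin": 0}
    - {"xyz": [0, 0, 0.06], "spin": 0}
    - {"xyz": [0, 0, 0], "spin": 0}
    - {"xyz": [0, 0, 0], "spin": 0}

```text
time: 35.7
tool_pos: [533.7, -18.2, 74.2]
tcp_rot: [-3.141, 0.0, 1.669]
contact_force: [0.3, 1.0, -5.2]
grip_width: 69.1
finger_force: 30.0
```

No contact yet; last few millimetres.

Request:
jog_arm:
  targets:
    - {"xyz": [0, 0, 0.02], "spin": 0}
    - {"xyz": [0, 0, 0.02], "spin": 0}
    - {"xyz": [0, 0, 0.015], "spin": 0}
    - {"xyz": [0, 0, 0], "spin": 0}
    - {"xyz": [0, 0, 0], "spin": 0}
    - {"xyz": [0, 0, 0], "spin": 0}
    - {"xyz": [0, 0, 0], "spin": 0}
    - {"xyz": [0, 0, 0], "spin": 0}
    - {"xyz": [0, 0, 0], "spin": 0}
    - {"xyz": [0, 0, 0], "spin": 0}

```text
time: 36.95
tool_pos: [533.9, -18.2, 70.0]
tcp_rot: [3.141, 0.0, 1.669]
contact_force: [-1.6, 3.5, 3.6]
grip_width: 69.1
finger_force: 30.0
```

Request:
jog_arm:
  targets:
    - {"xyz": [0, 0, 0], "spin": 0}
    - {"xyz": [0, 0, 0], "spin": 0}
    - {"xyz": [0, 0, 0], "spin": 0}
    - {"xyz": [0, 0, 0], "spin": 0}
    - {"xyz": [0, 0, -0.1], "spin": 0}
    - {"xyz": [0, 0, -0.2], "spin": 0}
    - {"xyz": [0, 0, -0.35], "spin": 0}
    - {"xyz": [0, 0, -0.4], "spin": 0}
    - {"xyz": [0, 0, -0.4], "spin": 0}
    - {"xyz": [0, 0, -0.2], "spin": 0}
  gripper: 100

```text
time: 38.2
tool_pos: [534.5, -18.4, 205.2]
tcp_rot: [3.137, 0.001, 1.669]
contact_force: [-0.5, 0.0, 0.3]
grip_width: 91.9
finger_force: 0.0
```

Run:
```python
from h import *
o=bot.get_obs();print(o["tool_pos"],o["tcp_rot"][2])
plan(446,-254.4,202,1.67,n=6)
```

```text
[534.52712263 -18.39087149 205.16641592] 1.6690933612031211
dist [ -88.5 -236.    -3.2] dyaw 0.001
([-0.4712, -0.2318, 0.0066], np.float64(-0.0015))
([-0.4712, -0.2319, 0.0066], np.float64(-0.0015))
([-0.4711, -0.2319, 0.0066], np.float64(-0.0015))
([-0.4711, -0.232, 0.0066], np.float64(-0.0015))
([-0.4711, -0.2321, 0.0066], np.float64(-0.0015))
([-0.471, -0.2322, 0.0066], np.float64(-0.0015))
```

Request:
jog_arm:
  targets:
    - {"xyz": [-0.35, -0.17, 0], "spin": 0}
    - {"xyz": [-0.471, -0.232, 0], "spin": 0}
    - {"xyz": [-0.471, -0.232, 0], "spin": 0}
    - {"xyz": [-0.471, -0.232, 0], "spin": 0}
    - {"xyz": [-0.471, -0.232, 0], "spin": 0}
    - {"xyz": [-0.35, -0.17, 0], "spin": 0}
    - {"xyz": [-0.242, -0.124, 0], "spin": 0}
    - {"xyz": [0, 0, 0], "spin": 0}
    - {"xyz": [0, 0, 0], "spin": 0}
    - {"xyz": [0, 0, 0], "spin": 0}

```text
time: 39.45
tool_pos: [445.4, -253.4, 202.2]
tcp_rot: [3.141, 0.0, 1.67]
contact_force: [-0.3, -0.3, -0.3]
grip_width: 92.0
finger_force: 0.0
```

Run:
```python
from h import *
o=bot.get_obs();print(o["time"],o["tool_pos"],o["tcp_rot"][2])
plan(446,-254.8,62,1.67,n=1)
```

```text
39.45 [ 445.42214408 -253.39621397  202.17085197] 1.6700894267723987
dist [   0.6   -1.4 -140.2] dyaw -0.0
([-0.0182, 0.0054, 1.7521], np.float64(0.0009))
```

Request:
jog_arm:
  targets:
    - {"xyz": [-0.018, 0.005, 0.2], "spin": 0}
    - {"xyz": [0, 0, 0.3], "spin": 0}
    - {"xyz": [0, 0, 0.3], "spin": 0}
    - {"xyz": [0, 0, 0.3], "spin": 0}
    - {"xyz": [0, 0, 0.3], "spin": 0}
    - {"xyz": [0, 0, 0.25], "spin": 0}
    - {"xyz": [0, 0, 0.1], "spin": 0}
    - {"xyz": [0, 0, 0], "spin": 0}
    - {"xyz": [0, 0, 0], "spin": 0}
    - {"xyz": [0, 0, 0], "spin": 0}

```text
time: 40.7
tool_pos: [446.0, -255.8, 62.6]
tcp_rot: [3.141, 0.001, 1.669]
contact_force: [0.3, -0.4, 0.3]
grip_width: 91.4
finger_force: 0.0
```

Request:
jog_arm:
  targets:
    - {"xyz": [0, 0, 0], "spin": 0}
    - {"xyz": [0, 0, 0], "spin": 0}
    - {"xyz": [0, 0, 0], "spin": 0}
    - {"xyz": [0, 0, 0], "spin": 0}
    - {"xyz": [0, 0, 0], "spin": 0}
    - {"xyz": [0, 0, 0], "spin": 0}
    - {"xyz": [0, 0, 0], "spin": 0}
    - {"xyz": [0, 0, 0], "spin": 0}
    - {"xyz": [0, 0, 0], "spin": 0}
    - {"xyz": [0, 0, 0], "spin": 0}
  gripper: 0

```text
time: 41.95
tool_pos: [445.6, -255.7, 62.0]
tcp_rot: [3.142, 0.0, 1.669]
contact_force: [-2.3, 0.3, 3.3]
grip_width: 68.9
finger_force: 30.0
```

Request:
jog_arm:
  targets:
    - {"xyz": [0, 0, -0.1], "spin": 0}
    - {"xyz": [0, 0, -0.25], "spin": 0}
    - {"xyz": [0, 0, -0.3], "spin": 0}
    - {"xyz": [0, 0, -0.3], "spin": 0}
    - {"xyz": [0, 0, -0.3], "spin": 0}
    - {"xyz": [0, 0, -0.3], "spin": 0}
    - {"xyz": [0, 0, -0.2], "spin": 0}
    - {"xyz": [0, 0, 0], "spin": 0}
    - {"xyz": [0, 0, 0], "spin": 0}
    - {"xyz": [0, 0, 0], "spin": 0}

```text
time: 43.2
tool_pos: [445.2, -255.2, 200.8]
tcp_rot: [-3.14, -0.001, 1.669]
contact_force: [-0.4, 0.7, -4.4]
grip_width: 69.0
finger_force: 30.0
```

Run:
```python
from h import *
o=bot.get_obs();print(o["time"],o["tool_pos"],o["tcp_rot"][2])
plan(543.7,-118.2,202,1.67,n=5)
```

```text
43.2 [ 445.20641344 -255.23698494  200.82986788] 1.668998364127761
dist [ 98.5 137.    1.2] dyaw 0.001
([0.3168, 0.2786, -0.0029], np.float64(-0.002))
([0.3167, 0.2787, -0.0029], np.float64(-0.002))
([0.3167, 0.2788, -0.0029], np.float64(-0.002))
([0.3166, 0.2788, -0.0029], np.float64(-0.002))
([0.3166, 0.2789, -0.0029], np.float64(-0.002))
```

Request:
jog_arm:
  targets:
    - {"xyz": [0.2, 0.179, 0], "spin": 0}
    - {"xyz": [0.317, 0.279, 0], "spin": 0}
    - {"xyz": [0.317, 0.279, 0], "spin": 0}
    - {"xyz": [0.317, 0.279, 0], "spin": 0}
    - {"xyz": [0.3, 0.25, 0], "spin": 0}
    - {"xyz": [0.139, 0.128, 0], "spin": 0}
    - {"xyz": [0, 0, 0], "spin": 0}
    - {"xyz": [0, 0, 0], "spin": 0}
    - {"xyz": [0, 0, 0], "spin": 0}
    - {"xyz": [0, 0, 0], "spin": 0}

```text
time: 44.45
tool_pos: [543.9, -118.7, 201.9]
tcp_rot: [3.142, 0.0, 1.668]
contact_force: [-1.0, 0.9, -3.7]
grip_width: 69.0
finger_force: 30.0
```

Run:
```python
from h import *
o=bot.get_obs();print(o["time"],o["tool_pos"],o["tcp_rot"][2])
plan(543.8,-117.6,112,1.67,n=1)
im=bot.capture("wrist");t=bot.capture("top");s=bot.capture("scene")
O=np.zeros((600,800,3),np.uint8); O[:480,:640]=im; O[480:600,:280]=t[190:310,120:400];O[480:600,300:500]=s[190:310,220:420]; cv2.imwrite("pics/w6.png",O)
```

```text
44.45 [ 543.86550276 -118.73857903  201.93459488] 1.6679781921842327
dist [ -0.1   1.1 -89.9] dyaw 0.002
([0.0142, 0.0006, 1.1242], np.float64(-0.0202))
```

View pics/w6.png

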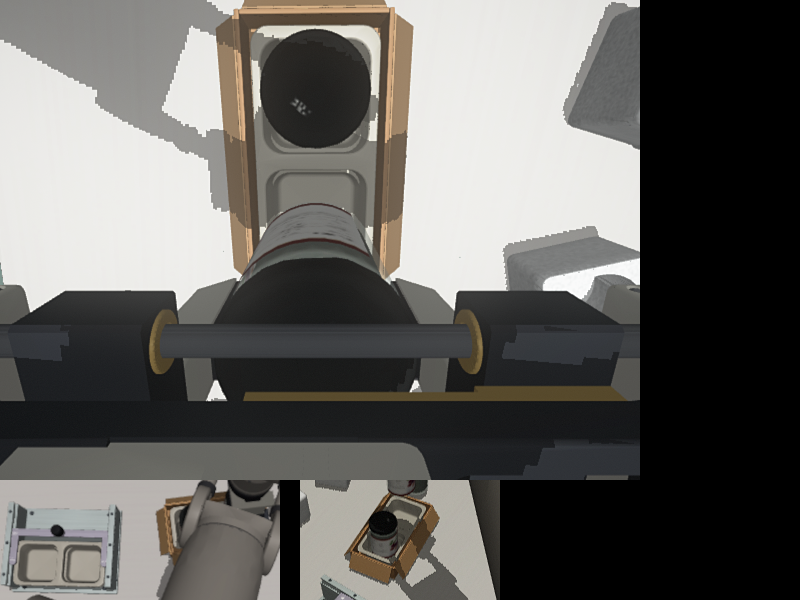

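The first jar stands upright in its pocket, lid at (316,88). The second jar is lined up over the other pocket, so I'll lower it (10 pictures are now used).

Request:
jog_arm:
  targets:
    - {"xyz": [0.014, 0, 0.1], "spin": 0}
    - {"xyz": [0, 0, 0.25], "spin": 0}
    - {"xyz": [0, 0, 0.25], "spin": 0}
    - {"xyz": [0, 0, 0.25], "spin": 0}
    - {"xyz": [0, 0, 0.2], "spin": 0}
    - {"xyz": [0, 0, 0.08], "spin": 0}
    - {"xyz": [0, 0, 0], "spin": 0}
    - {"xyz": [0, 0, 0], "spin": 0}
    - {"xyz": [0, 0, 0], "spin": 0}
    - {"xyz": [0, 0, 0], "spin": 0}

```text
time: 45.85
tool_pos: [544.2, -117.0, 111.9]
tcp_rot: [3.141, 0.0, 1.669]
contact_force: [-0.4, 0.9, -3.8]
grip_width: 69.4
finger_force: 30.0
```

Request:
jog_arm:
  targets:
    - {"xyz": [0, 0, 0.06], "spin": 0}
    - {"xyz": [0, 0, 0.06], "spin": 0}
    - {"xyz": [0, 0, 0.06], "spin": 0}
    - {"xyz": [0, 0, 0.06], "spin": 0}
    - {"xyz": [0, 0, 0.06], "spin": 0}
    - {"xyz": [0, 0, 0.06], "spin": 0}
    - {"xyz": [0, 0, 0.05], "spin": 0}
    - {"xyz": [0, 0, 0.03], "spin": 0}
    - {"xyz": [0, 0, 0], "spin": 0}
    - {"xyz": [0, 0, 0], "spin": 0}

```text
time: 47.1
tool_pos: [544.2, -117.0, 76.4]
tcp_rot: [3.141, 0.0, 1.669]
contact_force: [-0.4, 0.2, -4.2]
grip_width: 69.0
finger_force: 30.0
```

Request:
jog_arm:
  targets:
    - {"xyz": [-0.006, 0, 0.02], "spin": 0}
    - {"xyz": [0, 0, 0.02], "spin": 0}
    - {"xyz": [0, 0, 0.02], "spin": 0}
    - {"xyz": [0, 0, 0.02], "spin": 0}
    - {"xyz": [0, 0, 0.02], "spin": 0}
    - {"xyz": [0, 0, 0.01], "spin": 0}
    - {"xyz": [0, 0, 0], "spin": 0}
    - {"xyz": [0, 0, 0], "spin": 0}
    - {"xyz": [0, 0, 0], "spin": 0}
    - {"xyz": [0, 0, 0], "spin": 0}

```text
time: 48.35
tool_pos: [544.1, -117.5, 67.9]
tcp_rot: [3.141, 0.0, 1.669]
contact_force: [-4.0, 0.9, 6.3]
grip_width: 69.0
finger_force: 30.0
```

Floor reached at the expected height. Next I release, rise and check.

Request:
jog_arm:
  targets:
    - {"xyz": [0, 0, 0], "spin": 0}
    - {"xyz": [0, 0, 0], "spin": 0}
    - {"xyz": [0, 0, 0], "spin": 0}
    - {"xyz": [0, 0, 0], "spin": 0}
    - {"xyz": [0, 0, -0.1], "spin": 0}
    - {"xyz": [0, 0, -0.2], "spin": 0}
    - {"xyz": [0, 0, -0.35], "spin": 0}
    - {"xyz": [0, 0, -0.4], "spin": 0}
    - {"xyz": [0, 0, -0.4], "spin": 0}
    - {"xyz": [0, 0, -0.3], "spin": 0}
  gripper: 100

```text
time: 49.6
tool_pos: [544.5, -117.6, 210.4]
tcp_rot: [3.139, 0.001, 1.669]
contact_force: [-0.3, -0.4, 0.1]
grip_width: 91.8
finger_force: 0.0
```

Request:
jog_arm:
  targets:
    - {"xyz": [-0.4, 0, -0.3], "spin": 0}
    - {"xyz": [-0.5, 0, -0.3], "spin": 0}
    - {"xyz": [-0.5, 0, 0], "spin": 0}
    - {"xyz": [-0.5, 0, 0], "spin": 0}
    - {"xyz": [-0.5, 0, 0], "spin": 0}
    - {"xyz": [-0.2, 0, 0], "spin": 0}
    - {"xyz": [0, 0, 0], "spin": 0}
    - {"xyz": [0, 0, 0], "spin": 0}
    - {"xyz": [0, 0, 0], "spin": 0}
    - {"xyz": [0, 0, 0], "spin": 0}

```text
time: 50.85
tool_pos: [564.7, -323.5, 255.8]
tcp_rot: [3.141, 0.0, 1.67]
contact_force: [0.6, 0.8, -0.1]
grip_width: 91.9
finger_force: 0.0
```

Run:
```python
from h import *
o=bot.get_obs();print(o["time"],o["tool_pos"],o["contact_force"])
t=bot.capture("top");C=cal("top")
# lids in the carton: dark blobs, no further viewing
m=(t[150:300,270:400].max(axis=2)<60).astype(np.uint8)
n,_,st,c=cv2.connectedComponentsWithStats(cv2.morphologyEx(m,cv2.MORPH_OPEN,np.ones((5,5))))
for i in range(1,n): 
    u,v=c[i]+[270,150]; print(st[i],(round(u),round(v)),pix2w(C,u,v,122).round(1)[:2])
for p in [(533.5,-17.5),(543.5,-116.8)]: print("expected",w2pix(C,(*p,122)))
```

```text
50.85 [ 564.65810598 -323.54082666  255.75607896] [ 0.62271641  0.81843164 -0.10795328]
[ 72  58  30  33 782] (356, 224) [ 540.1 -114.3]
[126  60   4  13  48] (398, 216) [ 556.7 -207.3]
[ 30  63  29  33 746] (314, 229) [531.7 -20.8]
[115 134  15   8  92] (392, 287) [ 397.6 -186.4]
expected [312.89282684 228.00361667]
expected [357.39017605 222.64053254]
```

Run:
```python
from h import *
s=bot.capture("scene");C=cal("scene")
E=[w2pix(C,(*p,122)) for p in [(533.5,-17.5),(543.5,-116.8)]]; print(E)
m=(s.max(axis=2)<60).astype(np.uint8)
m=cv2.morphologyEx(m,cv2.MORPH_OPEN,np.ones((5,5)))
n,_,st,c=cv2.connectedComponentsWithStats(m)
for i in range(1,n):
    if min(np.linalg.norm(c[i]-e) for e in E)<25 or (np.linalg.norm(c[i]-[335,167])<15): print(st[i],c[i].round(1))
# plain jar reference
print("ref",w2pix(C,(581.3,-251.6,116)))
```

```text
[array([302.23602167, 231.6141232 ]), array([320.90833618, 203.78762092])]
[ 305  141   44   77 2000] [326.3 179.6]
[289 221  28  25 586] [302.6 233. ]
ref [336.16758546 167.4628706 ]
```

```bash
python3 -c "
from plant import bot
print(bot.close_job())"
```

```text
the job is handed in; nothing more can be done
None
```

I handed the job in at about 51 s: the keeper is fully in, the top tray lies flat in the carton, and a labelled jar stands in each pocket; final image checks agreed, though the second jar's lid partly overlapped another jar in one view.

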